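# Tip two crates, send the stamped one to the stop

### The job

One of the two small wooden crates has a ring-and-cross mark branded on its underside. Push both crates over, away from you, so that each lies on its far side with its underside facing you; then push the marked one straight away from you, still on its side, until its open end is up against the wooden stop batten, and leave the other lying where it fell. Use only touch and pushes: do not pick anything up, and leave all the other things where they are.

Things in the scene. Friction and masses are not known exactly. Their poses are not given: they have to be found in the camera images.
- crate_p: One of two outwardly equal open-topped slatted wooden crates, 56 mm deep (own x), 100 wide (own y), 110 high (own z), walls 6 mm, 0.25 to 0.5 kg, empty; it may be the marked one. Origin: centre of the outside of its bottom; own z points to its open top. Starts upright, wide face to the robot (yaw up to 0.22 rad). Pushed within 20 mm of its top edge it tips over its far bottom edge; pushed low it slides.
- crate_q: One of two outwardly equal open-topped slatted wooden crates, 56 mm deep (own x), 100 wide (own y), 110 high (own z), walls 6 mm, 0.25 to 0.5 kg, empty; it may be the marked one. Origin: centre of the outside of its bottom; own z points to its open top. Starts upright, wide face to the robot (yaw up to 0.22 rad). Pushed within 20 mm of its top edge it tips over its far bottom edge; pushed low it slides.
- crate_p_rim (a point): Centre of the open top (rim) of crate_p, 110 mm from the centre of its underside along the crate's own z.
- crate_q_rim (a point): Centre of the open top (rim) of crate_q, 110 mm from the centre of its underside along the crate's own z.
- stamp (a point): Centre of the branded mark, a dark ring 46 mm across with a diagonal cross in it, at the centre of the underside of the marked crate (so it coincides with the origin of whichever crate is marked). Unseen until that crate is tipped; the other crate's underside is plain wood.
- batten: Stop batten: a wooden strip 680 mm long (own y), 30 mm deep (own x) and 24 mm high, screwed across the board beyond the crates, turned by up to 0.06 rad. Origin: centre of its underside, on the board; own x points away from the robot, so the near face, which the crate is to meet, is at own x = -15 mm. It does not move.
- sorting_board: Fixed plywood board, 470 mm (x) by 840 mm (y), 12 mm thick, on which crates, batten and bystanders stand: its top is at z = 0.012. Origin: centre of its underside. Friction of a crate on it is 0.5 to 0.7; a crate passes its balance when tipped about 35 degrees.
- driver_red_flat: Bystander, not to be disturbed: screwdriver with a red handle, 192 mm long, 31 mm thick, lying pointing away from the robot on the board between the two crates. Origin: centre of its underside.
- yellow_tape_measure: Bystander, not to be disturbed: yellow tape measure, 35 x 84 x 69 mm, on the right of the board. Origin: centre of its underside.
- black_tape: Bystander, not to be disturbed: roll of black tape, 68 mm across, 18 mm high, on the left of the board. Origin: centre of its underside.
- pliers_red: Bystander, not to be disturbed: pliers with red handles, 65 x 131 x 12 mm, at the right edge of the board. Origin: centre of its underside.
- spanner_17: Bystander, not to be disturbed: steel spanner, 36 x 191 x 6 mm, at the left edge of the board. Origin: centre of its underside.

How it is judged:
On the way:
1. both crates lie on their far sides, undersides towards the robot, the marked one still at least 40 mm short of the batten (angle between the z axis of each of crate_p, crate_q and the x axis of batten, either way round below 0.5 rad and z of batten in the frame of crate_p above 0.05 m and z of batten in the frame of crate_q above 0.05 m and x of crate_p_rim in the frame of batten below -0.055 m), for 0.2 s.
At the end, for the whole second after the job is handed in: Both crates lie at rest on the board on their far sides, undersides towards the robot (own z within 0.5 rad of the batten's x); the middle of the marked crate's rim is within 22 mm of the batten's near face, and the middle of the other's is at least 45 mm short of it (angle between the z axis of each of crate_p, crate_q and the x axis of batten, either way round below 0.5 rad and z of batten in the frame of crate_p above 0.05 m and z of batten in the frame of crate_q above 0.05 m and x of crate_p_rim in the frame of batten above -0.037 m and height (world z) of each of crate_p, crate_q below 0.05 m and x of crate_q_rim in the frame of batten below -0.06 m and linear speed of each of crate_p, crate_q below 0.01 m/s); the robot touches nothing.
It fails at once if a crate is lifted (underside centre more than 65 mm up) (height (world z) of any of crate_p, crate_q above 0.065 m).
It fails at once if the unmarked crate is pushed on: it moves more than 100 mm from its start, tipping included (distance of crate_q from where it was at the start of the episode above 0.1 m).
It fails at once if a bystander is moved more than 20 mm (distance of any of driver_red_flat, yellow_tape_measure, black_tape, pliers_red, spanner_17 from where it was at the start of the episode above 0.02 m).
It also fails if it takes over 51 s, if anything falls off the work surface, if the arm or the gripper's body presses on something with over 40 N, if the wrist force passes 120 N, or if a joint passes its speed limit or range.

### The arm

A 7-joint arm with a two-finger parallel gripper is mounted at the origin on a cart in front of the work surface, level with it; the furniture and walls round the work are solid. World frame = base frame: x ahead of the robot, y to its left, z up, the work surface at z = 0. Lengths are in m, angles in rad, forces in N, time in s.
With the tool pointing down it reaches from about 0.4 to 0.9 m from the base axis. Payload 5.6 kg.
Tool frame: the origin (TCP) lies midway between the tips of the shut fingers; the grasp point (between the pads) lies 19 mm behind it; z points along the fingers, y is the line along which they close (so a half turn about z gives the same grasp; the last joint's range is limited). The gripper opens to 92 mm and grips with 3 to 60 N. Pads are 20 mm wide; open, the fingers measure 128 mm over their backs; the gripper's body (75 mm by 189 mm) begins 69 mm behind the grasp point.
Start: joints at [-0.043, 0.468, -0.012, 1.603, 0.006, 1.071, -0.056], TCP at [0.65, -0, 0.179] pointing down, gripper open.
Joint ranges: [-2.53, 2.53], [-0.31, 2.02], [-1.57, 1.55], [0.28, 2.44], [-1.29, 4.43], [0.15, 1.84], [-2.92, 2.92]. Speed limits (rad/s): [2.57, 2.57, 3.14, 3.14, 3.14, 3.14, 3.14].

### API

Orientations are given as a 3x3 rotation matrix whose columns are the frame's x, y, z axes.
In Python, from bench import env, imaging, workorder, nets gives the robot as it stands. The module is installed in compiled form; this text tells all that it offers.
- The arm moves only by the tool carry_out, never from a script. Its argument "series" is a list of rows, each a list of 6 numbers: the shift along the tool's x, y, z in m, then the turn, a rotation vector about the tool's x, y, z in degrees. In form: [[dx, dy, dz, wx, wy, wz], ...]. A call has 1 to 5 rows; each row is the pose to reach, as a shift and turn from the pose commanded when the call began, along the tool's axes at that moment; what a row does not reach only later rows make up. A row lasts 1/12 s, in which the tool goes at most 41.7 mm and 7.16 degrees, less where a joint would pass 70% of its speed; a pose out of reach is approached as far as the arm can. A call with a gripper value outside its range is refused whole. "hand" is the opening, from 0 (shut) to 1 (fully open), set as the call begins (left out, the last holds). The fingers move at their own pace and stop on an object; the grip force is fixed at half the most. Time passes only in rows, so rows that repeat a pose let the fingers close. It gives the time, the measured TCP pose, the force, the opening and the grip force at its end, in the units of the state.
- env.get_obs(): the state, without advancing time (a new reading comes with each control period).
- imaging.get_image(name): name is "scene" or "side" or "wrist"; returns (picture, depth): 384x512x3 uint8, blue, green, red; 384x512 float32, m along the optical axis (not along the pixel's ray), 0 where there is no reading.
- imaging.camera_info(name): a dict with "fovy" (degrees; the focal length in pixels is half the picture's height over the tangent of half this angle, whatever the lens; pixels are square), "cx", "cy" (the principal point, pixels), "eye" and "orientation" of the camera in the world; the wrist camera has in their place "hand_eye" (4x4, takes a point from camera to tool coordinates, whose origin is the TCP and whose axes are the flange's). Camera axes: x right, y down, z forward; pixel columns grow to the right and rows downward; lengths in m; the calibration is good to about 2 mm. A picture is of the moment at which its call begins: read the wrist's pose just before it. camera_info takes no time and is no camera call.
- workorder.hand_in(): hands the job in; it is judged then, once.
Trained networks look in the newest picture that a camera, given by its name, has taken for a name from the list of things; names that differ only in an ending like _2 or _b are one class to them, and where a whole thing is asked for, a point or a joint stands for the part that bears it (a point fixed in the world has none). Each returns a list of dicts, best first, with "p" (0 to 1); they miss things now and then, are a little off and sometimes report something else, mostly with a low value. They report only what shows in the picture. A call takes as long as a camera call.
- nets.search_frame(camera, name): "box" ([left, top, right, bottom] in pixels, round what is visible of it).
The state is a dict: "time_s": time; "joint_positions": joint angles; "qd": joint speeds; "joint_torque": joint torques, N m; "eef_pos": TCP position; "tcp_rot": TCP orientation; "force": force on the tool from outside, world axes, zero at the start; "torque": the same for the moment, N m; "opening": opening from 0.0 (shut) to 1.0 (fully open); "grip_force": force on a finger pad.
Only numpy, scipy, OpenCV 4.12 (cv2) and the standard library are available. Lean on these libraries where they do the work, as an engineer would, in place of code of your own. Each camera call takes 0.05 s, during which the arm holds its last target. There are 200 camera calls.

## Working session

There is one attempt and no reset: what is moved stays moved. The work goes in short steps, Python scripts to look and compute and a tool call to move; the robot and the scene stay as the last step left them, time stands still between calls to the robot, and variables do not carry over. Pictures are saved under pics/ and viewed, at most 10 in all, crops included, and the job is handed in when it is done.

Besides the shell and the picture viewer there is one more tool, called as a command line: name --pt "numbers of a row" for each row, then --argument value for the rest. carry_out: Moves the arm, as the interface text tells. Its arguments: {"type":"object","properties":{"series":{"type":"array"},"hand":{"type":"number"}},"required":["series"]}

```bash
mkdir -p pics; cat > h.py <<'E'
import numpy as np, cv2
from bench import env, imaging, workorder, nets
def cloud(name):
    o=env.get_obs(); im,d=imaging.get_image(name); c=imaging.camera_info(name)
    f=192/np.tan(np.radians(c['fovy'])/2)
    v,u=np.mgrid[0:384,0:512]
    P=np.stack([(u-c['cx'])/f*d,(v-c['cy'])/f*d,d],-1)
    if 'eye' in c: R=np.array(c['orientation']).reshape(3,3);t=np.array(c['eye'])
    else:
        H=np.array(c['hand_eye']);R0=np.array(o['tcp_rot']).reshape(3,3)
        R=R0@H[:3,:3];t=R0@H[:3,3]+np.array(o['eef_pos'])
    W=P@R.T+t; W[d==0]=np.nan
    return im,W
E
python3 - <<'E'
from h import *
o=env.get_obs();print(o['time_s'],o['eef_pos'],np.round(o['tcp_rot'],3),o['opening'])
ims=[]
for n in ['scene','side']:
    im,W=cloud(n);ims.append(im);np.save(n+'.npy',W);c=imaging.camera_info(n);print(n,c['eye'],c['fovy'])
    for t in ['crate_p','batten','driver_red_flat','yellow_tape_measure','black_tape','pliers_red','spanner_17']:
        for r in nets.search_frame(n,t)[:3]:
            b=[int(x) for x in r['box']]; s=W[max(b[1],0):b[3],max(b[0],0):b[2]].reshape(-1,3)
            s=s[(s[:,2]>.018)&(s[:,2]<.15)]
            print(t,round(r['p'],2),b,np.round(np.nanpercentile(s,[3,97],axis=0),3).tolist() if len(s) else '')
cv2.imwrite('pics/a.png',cv2.resize(np.vstack(ims),(400*2//2*1,600)) if 0 else np.vstack([cv2.resize(i,(400,300)) for i in ims]))
cv2.imwrite('pics/scene.png',ims[0])
E
```

```text
0.0 [ 6.49356756e-01 -9.70636098e-05  1.78051434e-01] [[ 0.     1.    -0.002]
 [ 1.    -0.    -0.   ]
 [-0.    -0.002 -1.   ]] 1.0005729650919102
scene [-0.22395802 -0.67621103  1.28773895] 48.09139140534129
crate_p 0.83 [163, 171, 191, 204] [[0.42, 0.172, 0.021], [0.478, 0.273, 0.124]]
crate_p 0.67 [230, 217, 265, 258] [[0.414, -0.18, 0.021], [0.485, -0.02, 0.125]]
batten 0.65 [203, 145, 347, 226] [[0.461, -0.316, 0.019], [1.053, 0.291, 0.11]]
batten 0.34 [230, 220, 263, 259] [[0.414, -0.18, 0.021], [0.471, -0.082, 0.124]]
driver_red_flat 0.69 [217, 215, 236, 230] [[0.417, -0.089, 0.02], [0.509, 0.01, 0.124]]
driver_red_flat 0.2 [165, 171, 189, 208] [[0.419, 0.173, 0.021], [0.477, 0.271, 0.124]]
yellow_tape_measure 0.82 [299, 268, 322, 285] [[0.44, -0.406, 0.023], [0.485, -0.346, 0.08]]
black_tape 0.41 [147, 171, 156, 182] [[0.435, 0.354, 0.021], [0.477, 0.403, 0.035]]
pliers_red 0.68 [324, 240, 353, 270] [[0.579, -0.451, 0.018], [0.661, -0.344, 0.028]]
spanner_17 0.63 [163, 147, 194, 174] [[0.461, 0.25, 0.018], [0.675, 0.424, 0.124]]
side [0.09601518 0.67475395 0.71928326] 57.07488297574009
crate_p 0.91 [296, 176, 330, 225] [[0.416, -0.176, 0.023], [0.47, -0.078, 0.12]]
crate_p 0.64 [219, 238, 265, 304] [[0.421, 0.178, 0.024], [0.478, 0.275, 0.12]]
crate_p 0.36 [124, 283, 186, 325] [[0.511, 0.369, 0.018], [0.671, 0.391, 0.019]]
batten 0.76 [135, 152, 272, 269] [[0.422, -0.266, 0.019], [1.092, 0.315, 0.119]]
driver_red_flat 0.71 [249, 216, 296, 235] [[0.438, -0.01, 0.019], [0.569, 0.012, 0.039]]
yellow_tape_measure 0.8 [336, 161, 343, 180] [[0.443, -0.379, 0.023], [0.475, -0.339, 0.074]]
black_tape 0.73 [183, 316, 218, 351] [[0.416, 0.349, 0.02], [0.478, 0.41, 0.03]]
black_tape 0.62 [132, 152, 271, 271] [[0.422, -0.261, 0.019], [1.096, 0.317, 0.119]]
pliers_red 0.51 [292, 153, 319, 169] [[0.58, -0.462, 0.018], [0.638, -0.344, 0.023]]
spanner_17 0.61 [123, 283, 189, 328] [[0.477, 0.371, 0.018], [0.667, 0.421, 0.028]]
```

View pics/a.png

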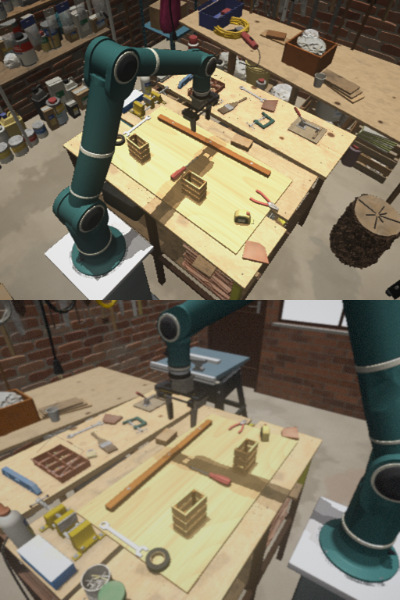

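```bash
python3 - <<'E'
from h import *
for n in ['scene','side']:
    W=np.load(n+'.npy').reshape(-1,3); W=W[np.isfinite(W).all(1)]
    for y0 in (.223,-.13):
        s=W[(abs(W[:,1]-y0)<.075)&(W[:,0]>.38)&(W[:,0]<.52)&(W[:,2]>.112)&(W[:,2]<.135)]
        r=cv2.minAreaRect((s[:,:2]*1000).astype(np.float32)); print(n,'crate',len(s),r,np.percentile(s[:,2],[10,50,90]))
    s=W[(W[:,0]>.6)&(W[:,0]<.85)&(abs(W[:,1])<.3)&(W[:,2]>.028)&(W[:,2]<.042)]
    for y in (-.25,-.13,0,.1,.22):
        q=s[abs(s[:,1]-y)<.02]; print('batten',y,len(q),np.round(np.percentile(q,[5,50,95],axis=0)[:,[0,2]],3).tolist() if len(q) else '')
    q=W[(abs(W[:,0]-.55)<.03)&(abs(W[:,1]-.1)<.04)];print('board z',np.median(q[:,2]))
E
```

```text
scene crate 189 ((450.09954833984375, 224.71876525878906), (108.29435729980469, 60.41514587402344), 84.0746841430664) [0.11351726 0.11996326 0.12469934]
scene crate 234 ((443.50994873046875, -130.5447540283203), (59.894920349121094, 101.9440689086914), 2.671224355697632) [0.11470156 0.12083925 0.12491213]
batten -0.25 78 [[0.726, 0.03], [0.738, 0.036], [0.753, 0.04]]
batten -0.13 129 [[0.72, 0.029], [0.746, 0.034], [0.844, 0.038]]
batten 0 61 [[0.71, 0.031], [0.724, 0.036], [0.74, 0.04]]
batten 0.1 53 [[0.706, 0.031], [0.718, 0.036], [0.734, 0.04]]
batten 0.22 50 [[0.698, 0.032], [0.712, 0.036], [0.727, 0.04]]
board z 0.012781675852337804
side crate 436 ((450.7832336425781, 223.61898803710938), (102.2052001953125, 58.57009506225586), 85.99740600585938) [0.11378495 0.11849003 0.12049976]
side crate 223 ((444.3706359863281, -128.25582885742188), (56.24552536010742, 103.51194763183594), 2.6627604961395264) [0.11380805 0.11830729 0.12037204]
batten -0.25 49 [[0.727, 0.03], [0.739, 0.033], [0.756, 0.035]]
batten -0.13 91 [[0.721, 0.028], [0.741, 0.031], [0.844, 0.035]]
batten 0 75 [[0.713, 0.03], [0.725, 0.033], [0.74, 0.035]]
batten 0.1 88 [[0.707, 0.03], [0.718, 0.033], [0.733, 0.035]]
batten 0.22 118 [[0.7, 0.03], [0.711, 0.033], [0.728, 0.036]]
board z 0.009729252296926005
```

carry_out --pt "0.04 -0.04 0 0 0 7" --pt "0.08 -0.08 0 0 0 14" --pt "0.11 -0.11 0 0 0 21" --pt "0.14 -0.14 0 0 0 28" --pt "0.17 -0.17 0 0 0 35" --hand 0.65

```text
time_s: 1.22
eef_pos: [0.5032, 0.1466, 0.1791]
tcp_rot: [[0.573, 0.82, 0.0], [0.82, -0.573, 0.0], [0.0, 0.0, -1.0]]
force: [-0.1, 0.7, 0.1]
opening: 0.666
grip_force: 0.0
```

carry_out --pt "0 -0.04 0 0 0 7" --pt "0 -0.08 0 0 0 14" --pt "0.002 -0.11 0 0 0 21" --pt "0.002 -0.13 0 0 0 28" --pt "0.002 -0.142 0 0 0 35"

```text
time_s: 1.63
eef_pos: [0.3866, 0.2295, 0.1793]
tcp_rot: [[0.935, 0.355, -0.0], [0.355, -0.935, 0.001], [0.0, -0.001, -1.0]]
force: [0.3, -0.1, -0.4]
opening: 0.646
grip_force: 0.0
```

carry_out --pt "0 0 0 0 0 7" --pt "0 0 0 0 0 14" --pt "0 0 0 0 0 21" --pt "0 0 0 0 0 25" --pt "0 0 0 0 0 25"

```text
time_s: 2.05
eef_pos: [0.3891, 0.2276, 0.1792]
tcp_rot: [[0.997, -0.072, 0.0], [-0.072, -0.997, 0.0], [0.0, -0.0, -1.0]]
force: [0.7, -0.3, -0.0]
opening: 0.649
grip_force: 0.0
```

carry_out --pt "-0.004 0 0.035 0 0 0" --pt "-0.004 0 0.065 0 0 0" --pt "-0.004 0 0.072 0 0 0" --pt "-0.004 0 0.072 0 0 0"

```text
time_s: 2.38
eef_pos: [0.3837, 0.2269, 0.1055]
tcp_rot: [[0.998, -0.069, -0.004], [-0.069, -0.998, -0.003], [-0.004, 0.003, -1.0]]
force: [0.4, -0.7, -0.1]
opening: 0.646
grip_force: 0.0
```

carry_out --pt "0.01 0 0 0 0 0" --pt "0.02 0 0 0 0 0" --pt "0.03 0 0 0 0 0" --pt "0.04 0 0 0 0 0" --pt "0.05 0 0 0 0 0"

```text
time_s: 2.8
eef_pos: [0.4371, 0.2244, 0.1079]
tcp_rot: [[0.997, -0.071, 0.002], [-0.071, -0.997, 0.001], [0.002, -0.001, -1.0]]
force: [-0.1, -0.2, -0.1]
opening: 0.653
grip_force: 0.0
```

carry_out --pt "0.008 0 0 0 0 0" --pt "0.016 0 0 0 0 0" --pt "0.024 0 0 0 0 0" --pt "0.024 0 0 0 0 0"

```text
time_s: 3.13
eef_pos: [0.4607, 0.2223, 0.107]
tcp_rot: [[0.997, -0.072, 0.001], [-0.072, -0.997, 0.0], [0.001, -0.0, -1.0]]
force: [-0.1, -0.7, 0.4]
opening: 0.651
grip_force: 0.0
```

```bash
python3 - <<'E'
from h import *
im,W=cloud('side'); cv2.imwrite('pics/b.png',cv2.resize(im[150:330,120:360],(720,540)))
E
```

```text
(no output)
```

View pics/b.png

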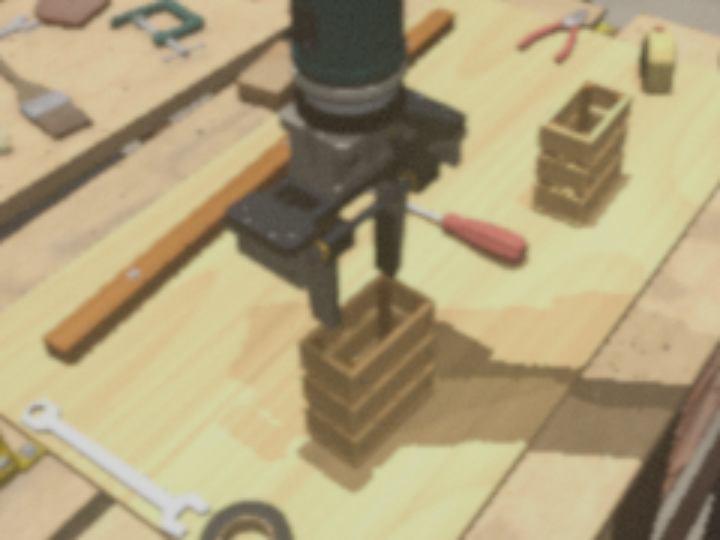

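```bash
python3 - <<'E'
from h import *
for n in ['side','scene']:
    im,W=cloud(n); W=W.reshape(-1,3); W=W[np.isfinite(W).all(1)]
    s=W[(abs(W[:,1]-.223)<.08)&(W[:,0]>.36)&(W[:,0]<.55)&(W[:,2]>.06)&(W[:,2]<.2)]
    for z in np.arange(.06,.2,.01):
        q=s[(s[:,2]>=z)&(s[:,2]<z+.01)]
        if len(q): print(n,round(z,3),len(q),np.round(np.percentile(q[:,:2],[3,97],axis=0),3).tolist())
E
```

```text
side 0.06 174 [[0.42, 0.18], [0.477, 0.275]]
side 0.07 199 [[0.421, 0.179], [0.476, 0.275]]
side 0.08 221 [[0.421, 0.178], [0.478, 0.274]]
side 0.09 188 [[0.42, 0.179], [0.475, 0.275]]
side 0.1 224 [[0.42, 0.178], [0.475, 0.275]]
side 0.11 373 [[0.421, 0.176], [0.478, 0.275]]
side 0.12 69 [[0.423, 0.178], [0.479, 0.272]]
side 0.13 1 [[0.449, 0.185], [0.449, 0.185]]
side 0.14 49 [[0.447, 0.185], [0.468, 0.265]]
side 0.15 65 [[0.447, 0.184], [0.47, 0.267]]
side 0.16 65 [[0.447, 0.182], [0.469, 0.267]]
side 0.17 68 [[0.447, 0.181], [0.469, 0.269]]
side 0.18 63 [[0.446, 0.181], [0.467, 0.269]]
side 0.19 74 [[0.446, 0.18], [0.465, 0.27]]
scene 0.06 66 [[0.42, 0.173], [0.475, 0.27]]
scene 0.07 75 [[0.419, 0.172], [0.475, 0.268]]
scene 0.08 94 [[0.42, 0.172], [0.478, 0.269]]
scene 0.09 55 [[0.42, 0.175], [0.475, 0.272]]
scene 0.1 72 [[0.419, 0.172], [0.476, 0.27]]
scene 0.11 94 [[0.42, 0.174], [0.477, 0.271]]
scene 0.12 92 [[0.42, 0.173], [0.478, 0.273]]
scene 0.13 1 [[0.464, 0.258], [0.464, 0.258]]
scene 0.14 9 [[0.446, 0.185], [0.464, 0.263]]
scene 0.15 26 [[0.445, 0.179], [0.467, 0.261]]
scene 0.16 23 [[0.445, 0.178], [0.468, 0.259]]
scene 0.17 23 [[0.447, 0.176], [0.466, 0.262]]
scene 0.18 26 [[0.444, 0.176], [0.467, 0.265]]
scene 0.19 15 [[0.446, 0.179], [0.466, 0.264]]
```

carry_out --pt "-0.03 0 0 0 0 0" --pt "-0.06 0 0 0 0 0" --pt "-0.076 0 0 0 0 0" --pt "-0.076 0 0.02 0 0 0" --pt "-0.076 0 0.033 0 0 0"

```text
time_s: 3.7
eef_pos: [0.3816, 0.2285, 0.0739]
tcp_rot: [[0.998, -0.068, 0.0], [-0.068, -0.998, 0.001], [0.0, -0.001, -1.0]]
force: [0.5, -0.7, -0.6]
opening: 0.648
grip_force: 0.0
```

carry_out --pt "0.01 0 0 0 0 0" --pt "0.02 0 0 0 0 0" --pt "0.027 0 0 0 0 0" --pt "0.034 0 0 0 0 0" --pt "0.041 0 0 0 0 0"

```text
time_s: 4.12
eef_pos: [0.4253, 0.2252, 0.0746]
tcp_rot: [[0.997, -0.071, 0.001], [-0.071, -0.997, 0.0], [0.001, -0.001, -1.0]]
force: [-1.4, -0.4, 1.5]
opening: 0.653
grip_force: 0.7
```

carry_out --pt "0.007 0 0 0 0 0" --pt "0.014 0 0 0 0 0" --pt "0.021 0 0 0 0 0" --pt "0.028 0 0 0 0 0" --pt "0.035 0 0 0 0 0"

```text
time_s: 4.53
eef_pos: [0.4598, 0.2224, 0.074]
tcp_rot: [[0.997, -0.071, 0.0], [-0.071, -0.997, -0.0], [0.0, 0.0, -1.0]]
force: [-1.1, -0.3, -0.5]
opening: 0.649
grip_force: 0.0
```

```bash
python3 - <<'E'
from h import *
im,W=cloud('side'); cv2.imwrite('pics/c.png',cv2.resize(im[150:330,120:360],(720,540)))
E
```

```text
(no output)
```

View pics/c.png

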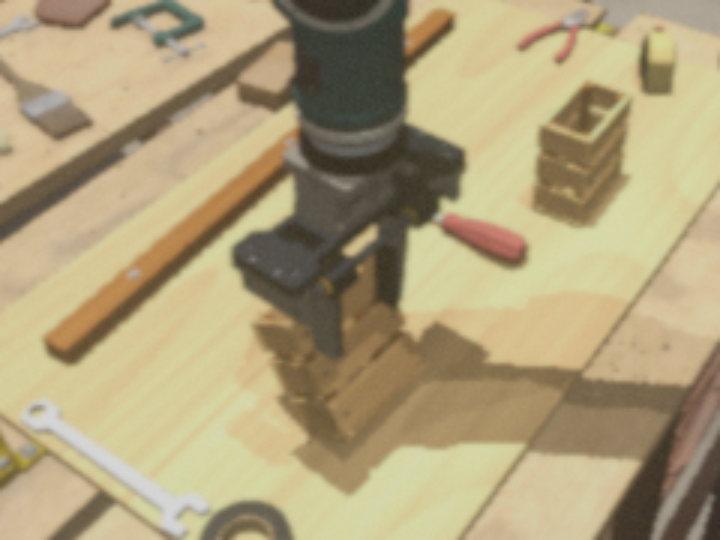

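The left crate is tilting about 30° away, with the fingers on its near face around (330,340). I'll push on past the balance point, then back off and go up.

carry_out --pt "0.008 0 0 0 0 0" --pt "0.016 0 0 0 0 0" --pt "0.024 0 0 0 0 0" --pt "0.03 0 0 0 0 0" --pt "0.03 0 0 0 0 0"

```text
time_s: 5.0
eef_pos: [0.4905, 0.2202, 0.074]
tcp_rot: [[0.997, -0.072, 0.001], [-0.072, -0.997, -0.0], [0.001, -0.0, -1.0]]
force: [0.5, 0.2, -0.1]
opening: 0.654
grip_force: 0.0
```

carry_out --pt "0 0 0 0 0 0" --pt "-0.02 0 -0.02 0 0 0" --pt "-0.05 0 -0.04 0 0 0" --pt "-0.08 0 -0.07 0 0 0" --pt "-0.1 0 -0.1 0 0 0"

```text
time_s: 5.42
eef_pos: [0.3854, 0.227, 0.1739]
tcp_rot: [[0.998, -0.069, -0.004], [-0.069, -0.998, -0.002], [-0.003, 0.002, -1.0]]
force: [-0.1, 0.9, 0.7]
opening: 0.653
grip_force: 0.0
```

```bash
python3 - <<'E'
from h import *
im,W=cloud('side'); cv2.imwrite('pics/d.png',cv2.resize(im[150:330,120:360],(720,540)))
W=W.reshape(-1,3); W=W[np.isfinite(W).all(1)]
s=W[(abs(W[:,1]-.223)<.09)&(W[:,0]>.38)&(W[:,0]<.66)&(W[:,2]>.05)&(W[:,2]<.09)]
print(cv2.minAreaRect((s[:,:2]*1000).astype(np.float32)),np.percentile(s,[2,50,98],axis=0))
E
```

```text
((534.1513061523438, 218.058349609375), (102.09961700439453, 113.03400421142578), 86.12335968017578) [[0.47780032 0.17011847 0.05173678]
 [0.52734675 0.22510608 0.06527812]
 [0.58665416 0.2700859  0.06799364]]
```

View pics/d.png

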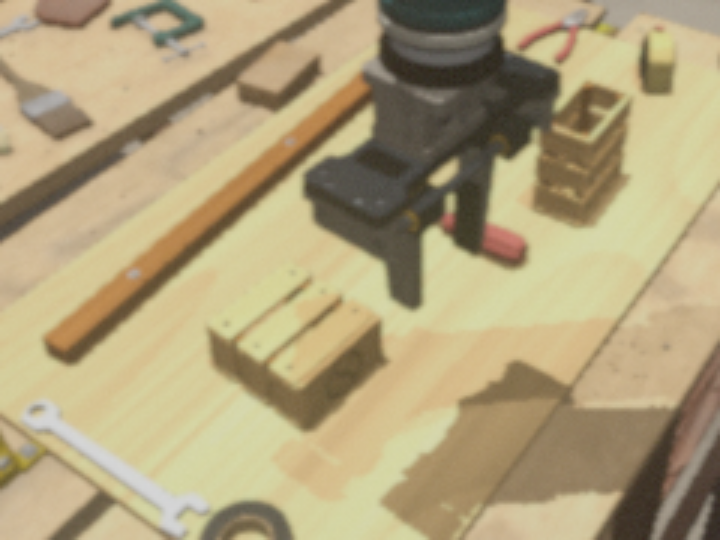

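carry_out --pt "0.025 0.03 0 0 0 0" --pt "0.05 0.06 0 0 0 0" --pt "0.07 0.095 0 0 0 0" --pt "0.08 0.135 0 0 0 -3" --pt "0.085 0.175 0 0 0 -6"

```text
time_s: 5.88
eef_pos: [0.4623, 0.0454, 0.1742]
tcp_rot: [[0.999, 0.037, 0.001], [0.037, -0.999, -0.0], [0.001, 0.0, -1.0]]
force: [-0.1, -0.1, 0.2]
opening: 0.65
grip_force: 0.0
```

carry_out --pt "0.005 0.04 0 0 0 0" --pt "0.005 0.08 0 0 0 0" --pt "0 0.12 0 0 0 0" --pt "-0.02 0.155 0 0 0 0" --pt "-0.042 0.182 0 0 0 0"

```text
time_s: 6.3
eef_pos: [0.425, -0.1391, 0.174]
tcp_rot: [[0.999, 0.032, 0.0], [0.032, -0.999, -0.001], [0.0, 0.001, -1.0]]
force: [-0.3, -0.5, -0.2]
opening: 0.65
grip_force: 0.0
```

carry_out --pt "-0.025 -0.005 0 0 0 0" --pt "-0.043 -0.007 0 0 0 0" --pt "-0.043 -0.007 0.04 0 0 0" --pt "-0.043 -0.007 0.08 0 0 0" --pt "-0.043 -0.007 0.1 0 0 0"

```text
time_s: 6.72
eef_pos: [0.3803, -0.13, 0.0718]
tcp_rot: [[0.999, 0.034, -0.002], [0.034, -0.999, 0.001], [-0.002, -0.001, -1.0]]
force: [-0.9, 0.8, 0.3]
opening: 0.649
grip_force: 0.0
```

```bash
python3 - <<'E'
from h import *
print(env.get_obs()['eef_pos'],np.round(env.get_obs()['joint_positions'],2))
im,W=cloud('side'); W=W.reshape(-1,3); W=W[np.isfinite(W).all(1)]
s=W[(abs(W[:,1]+.13)<.08)&(W[:,0]>.34)&(W[:,0]<.55)&(W[:,2]>.09)&(W[:,2]<.15)]
for z in np.arange(.09,.15,.01):
    q=s[(s[:,2]>=z)&(s[:,2]<z+.01)]
    if len(q): print(round(z,3),len(q),np.round(np.percentile(q[:,:2],[3,97],axis=0),3).tolist(), (q[:,0]<.405).sum())
E
```

```text
[ 0.38028676 -0.13003884  0.07179474] [-0.05  0.22  0.33  2.29 -0.12  0.65 -1.17]
0.09 96 [[0.416, -0.174], [0.468, -0.078]] 0
0.1 112 [[0.374, -0.165], [0.468, -0.078]] 14
0.11 188 [[0.372, -0.167], [0.47, -0.078]] 35
0.12 72 [[0.369, -0.165], [0.472, -0.08]] 43
0.13 35 [[0.37, -0.169], [0.389, -0.084]] 35
0.14 28 [[0.369, -0.174], [0.387, -0.082]] 28
```

Tips are at z≈0.105 and in front of the right crate. Pushing.

carry_out --pt "0.012 0 0 0 0 0" --pt "0.021 0 0 0 0 0" --pt "0.028 0 0 0 0 0" --pt "0.035 0 0 0 0 0" --pt "0.042 0 0 0 0 0"

```text
time_s: 7.18
eef_pos: [0.4262, -0.1294, 0.0751]
tcp_rot: [[0.999, 0.034, 0.002], [0.034, -0.999, -0.0], [0.002, 0.0, -1.0]]
force: [-1.0, -0.5, 2.0]
opening: 0.645
grip_force: 0.6
```

carry_out --pt "0.007 0 0 0 0 0" --pt "0.014 0 0 0 0 0" --pt "0.021 0 0 0 0 0" --pt "0.028 0 0 0 0 0" --pt "0.035 0 0 0 0 0"

```text
time_s: 7.6
eef_pos: [0.4603, -0.1281, 0.074]
tcp_rot: [[0.999, 0.034, 0.0], [0.034, -0.999, -0.0], [0.0, 0.0, -1.0]]
force: [0.5, -0.1, 0.1]
opening: 0.647
grip_force: 0.0
```

carry_out --pt "0.008 0 0 0 0 0" --pt "0.016 0 0 0 0 0" --pt "0.022 0 0 0 0 0" --pt "0.025 0 0 0 0 0" --pt "0.025 0 0 0 0 0"

```text
time_s: 8.02
eef_pos: [0.4851, -0.1273, 0.0739]
tcp_rot: [[0.999, 0.034, 0.0], [0.034, -0.999, -0.0], [0.0, 0.0, -1.0]]
force: [-0.7, -0.2, -0.7]
opening: 0.647
grip_force: 0.0
```

carry_out --pt "0 0 0 0 0 0" --pt "-0.02 0 -0.02 0 0 0" --pt "-0.04 0 -0.05 0 0 0" --pt "-0.06 -0.01 -0.08 0 0 0" --pt "-0.06 -0.05 -0.1 0 0 0"

```text
time_s: 8.43
eef_pos: [0.42, -0.0869, 0.1746]
tcp_rot: [[1.0, 0.023, 0.001], [0.023, -1.0, -0.001], [0.001, 0.001, -1.0]]
force: [1.7, 0.3, -0.3]
opening: 0.65
grip_force: 0.0
```

```bash
python3 - <<'E'
from h import *
im,W=cloud('side'); im2,_=cloud('scene')
cv2.imwrite('pics/e.png',np.hstack([cv2.resize(im[150:330,160:360],(400,360)),cv2.resize(im2[130:290,140:300],(360,360))]))
W=W.reshape(-1,3); W=W[np.isfinite(W).all(1)]
for y in (.22,-.13):
    s=W[(abs(W[:,1]-y)<.09)&(W[:,0]>.44)&(W[:,0]<.66)&(W[:,2]>.05)&(W[:,2]<.09)]
    print(cv2.minAreaRect((s[:,:2]*1000).astype(np.float32)),np.percentile(s,[2,50,98],axis=0))
E
```

```text
((533.3245849609375, 218.2003631591797), (101.73638916015625, 111.7237548828125), 85.66947937011719) [[0.47777726 0.1704866  0.05175415]
 [0.52744989 0.22516026 0.06524917]
 [0.58656928 0.26971488 0.06776785]]
((530.5590209960938, -126.21368408203125), (111.52100372314453, 103.10350799560547), 1.5172051191329956) [[ 0.47574606 -0.17402378  0.05145172]
 [ 0.5254037  -0.11573336  0.06511557]
 [ 0.58320324 -0.07597709  0.06784551]]
```

View pics/e.png

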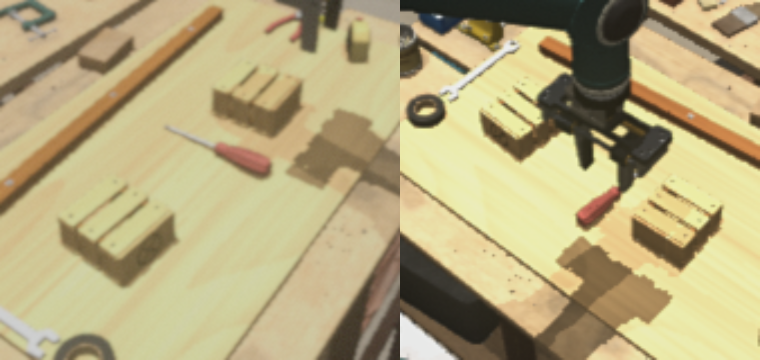

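```bash
python3 - <<'E'
from h import *
out=[]
for (c,yaw) in (((.478,.222),-.075),((.4756,-.1277),.026)):
    for n in ('side','scene'):
        im,_=imaging.get_image(n); K=imaging.camera_info(n); R=np.array(K['orientation']).reshape(3,3)
        f=192/np.tan(np.radians(K['fovy'])/2)
        yv=np.array([-np.sin(yaw),np.cos(yaw)])
        P=[]
        for sy,z in ((.05,.068),(-.05,.068),(-.05,.012),(.05,.012)):
            q=R.T@(np.array([*(np.array(c)+sy*yv),z])-np.array(K['eye'])); P.append([f*q[0]/q[2]+K['cx'],f*q[1]/q[2]+K['cy']])
        print(n,np.round(P).tolist())
        H=cv2.getPerspectiveTransform(np.float32(P),np.float32([[0,0],[350,0],[350,196],[0,196]]))
        g=cv2.warpPerspective(im,H,(350,196),flags=cv2.INTER_CUBIC)
        out.append(cv2.normalize(g,None,0,255,cv2.NORM_MINMAX))
cv2.imwrite('pics/f.png',np.vstack([np.hstack(out[:2]),np.hstack(out[2:])]))
E
```

```text
side [[219.0, 279.0], [247.0, 255.0], [247.0, 270.0], [221.0, 294.0]]
scene [[174.0, 179.0], [191.0, 192.0], [193.0, 201.0], [176.0, 188.0]]
side [[296.0, 205.0], [311.0, 188.0], [310.0, 202.0], [295.0, 219.0]]
scene [[242.0, 226.0], [265.0, 240.0], [264.0, 249.0], [242.0, 235.0]]
```

View pics/f.png

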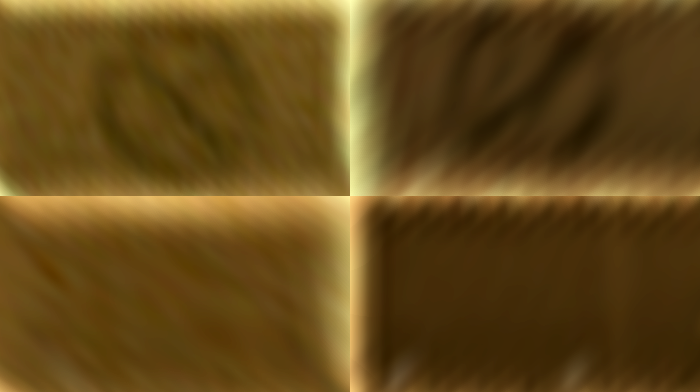

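The left crate (top row) shows the ring and cross and the right crate is plain, so the left one gets pushed to the batten.

carry_out --pt "0 -0.04 0 0 0 0" --pt "0.002 -0.08 0 0 0 0" --pt "0.004 -0.12 0 0 0 0" --pt "0.006 -0.16 0 0 0 0" --pt "0.007 -0.2 0 0 0 0"

```text
time_s: 9.15
eef_pos: [0.4228, 0.1185, 0.1716]
tcp_rot: [[1.0, 0.031, -0.002], [0.031, -1.0, -0.001], [-0.002, 0.001, -1.0]]
force: [-0.1, -0.6, -0.1]
opening: 0.649
grip_force: 0.0
```

carry_out --pt "0 -0.04 0 0 0 0" --pt "0 -0.08 0 0 0 0" --pt "0 -0.106 0 0 0 0" --pt "0 -0.106 0 0 0 0"

```text
time_s: 9.48
eef_pos: [0.4186, 0.2287, 0.1712]
tcp_rot: [[0.999, 0.04, -0.002], [0.04, -0.999, 0.001], [-0.002, -0.001, -1.0]]
force: [0.5, -0.2, 0.6]
opening: 0.646
grip_force: 0.0
```

carry_out --pt "0 0 0.04 0 0 0" --pt "0 0 0.08 0 0 0" --pt "0 0 0.12 0 0 0" --pt "0 0 0.155 0 0 0" --pt "0 0 0.168 0 0 0"

```text
time_s: 9.9
eef_pos: [0.4165, 0.2198, -0.0007]
tcp_rot: [[0.999, 0.032, -0.008], [0.031, -0.999, -0.006], [-0.008, 0.006, -1.0]]
force: [-0.2, -0.4, -0.7]
opening: 0.651
grip_force: 0.0
```

carry_out --pt "0.015 0 0 0 0 0" --pt "0.03 0 0 0 0 0" --pt "0.042 0 0 0 0 0" --pt "0.05 0 0 0 0 0" --pt "0.058 0 0 0 0 0"

```text
time_s: 10.32
eef_pos: [0.4771, 0.2236, 0.0033]
tcp_rot: [[1.0, 0.031, -0.003], [0.031, -1.0, -0.002], [-0.003, 0.002, -1.0]]
force: [-1.2, -0.5, -0.9]
opening: 0.648
grip_force: 0.7
```

carry_out --pt "0.008 0 0 0 0 0" --pt "0.016 0 0 0 0 0" --pt "0.024 0 0 0 0 0" --pt "0.032 0 0 0 0 0" --pt "0.04 0 0 0 0 0"

```text
time_s: 10.73
eef_pos: [0.518, 0.2274, 0.0046]
tcp_rot: [[0.999, 0.034, -0.0], [0.034, -0.999, 0.0], [-0.0, -0.0, -1.0]]
force: [-1.3, -0.4, -1.1]
opening: 0.646
grip_force: 0.6
```

carry_out --pt "0.008 0 0 0 0 0" --pt "0.016 0 0 0 0 0" --pt "0.024 0 0 0 0 0" --pt "0.032 0 0 0 0 0" --pt "0.036 0 0 0 0 0"

```text
time_s: 11.15
eef_pos: [0.5548, 0.2284, 0.0048]
tcp_rot: [[0.999, 0.033, 0.001], [0.033, -0.999, 0.0], [0.001, -0.0, -1.0]]
force: [-3.7, 0.3, 3.0]
opening: 0.652
grip_force: 1.9
```

```bash
python3 - <<'E'
from h import *
for n in ('side','scene'):
    im,W=cloud(n)
    if n=='side': cv2.imwrite('pics/g.png',cv2.resize(im[150:330,120:360],(720,540)))
    W=W.reshape(-1,3); W=W[np.isfinite(W).all(1)]
    s=W[(abs(W[:,1]-.22)<.07)&(W[:,0]>.595)&(W[:,0]<.78)&(W[:,2]>.055)&(W[:,2]<.072)]
    print(n,cv2.minAreaRect((s[:,:2]*1000).astype(np.float32)),np.percentile(s,[2,50,98],axis=0)[:,0])
    for y in (.18,.22,.26):
        q=W[(abs(W[:,1]-y)<.012)&(W[:,0]>.6)&(W[:,0]<.78)];print(y,np.percentile(q[q[:,2]>.055][:,0],98) if (q[:,2]>.055).any() else '')
E
```

```text
side ((635.0552978515625, 228.80625915527344), (80.51030731201172, 103.2728042602539), 0.43002966046333313) [0.59613465 0.65439856 0.67498122]
0.18 0.6734620909268071
0.22 0.6751287057271012
0.26 0.673634923394669
scene ((636.07080078125, 227.41287231445312), (84.71520233154297, 104.5009765625), 1.5039271116256714) [0.59615289 0.65761667 0.67546634]
0.18 0.6719573435721957
0.22 0.6776319547588924
0.26 0.6731324024523974
```

View pics/g.png

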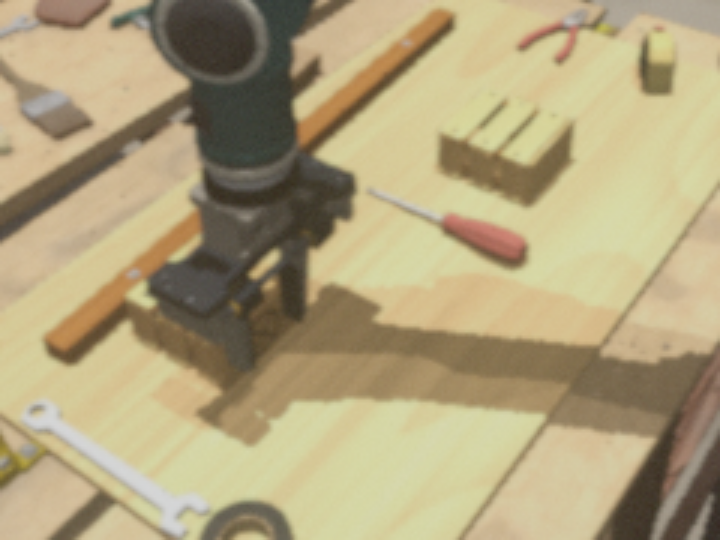

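The crate is square on the fingers, with its rim about 22 mm short of the batten; finish slowly.

carry_out --pt "0.005 0 0 0 0 0" --pt "0.01 0 0 0 0 0" --pt "0.015 0 0 0 0 0" --pt "0.018 0 0 0 0 0"

```text
time_s: 11.58
eef_pos: [0.5721, 0.2291, 0.0047]
tcp_rot: [[0.999, 0.034, 0.001], [0.034, -0.999, 0.0], [0.001, -0.0, -1.0]]
force: [-4.3, 0.1, 3.6]
opening: 0.652
grip_force: 1.7
```

carry_out --pt "0.002 0 0 0 0 0" --pt "0.004 0 0 0 0 0"

```text
time_s: 11.75
eef_pos: [0.575, 0.2292, 0.0047]
tcp_rot: [[0.999, 0.034, -0.001], [0.034, -0.999, -0.0], [-0.001, 0.0, -1.0]]
force: [-3.3, -0.9, 3.1]
opening: 0.652
grip_force: 2.1
```

Within a few millimetres; one more small nudge, then retreat and check.

carry_out --pt "0.002 0 0 0 0 0" --pt "0.004 0 0 0 0 0" --pt "0.004 0 0 0 0 0"

```text
time_s: 12.0
eef_pos: [0.5781, 0.2293, 0.0046]
tcp_rot: [[0.999, 0.034, -0.003], [0.034, -0.999, -0.001], [-0.003, 0.0, -1.0]]
force: [-6.2, 0.5, 5.0]
opening: 0.65
grip_force: 3.3
```

carry_out --pt "-0.015 0 0 0 0 0" --pt "-0.04 0 0 0 0 0" --pt "-0.075 0 -0.02 0 0 0" --pt "-0.1 0 -0.06 0 0 0" --pt "-0.1 0 -0.1 0 0 0"

```text
time_s: 12.42
eef_pos: [0.4744, 0.2251, 0.1002]
tcp_rot: [[0.999, 0.036, -0.006], [0.036, -0.999, -0.003], [-0.006, 0.003, -1.0]]
force: [-0.1, 0.5, -0.1]
opening: 0.651
grip_force: 0.0
```

carry_out --pt "0 0 -0.03 0 0 0" --pt "0 0 -0.06 0 0 0" --pt "0 0 -0.06 0 0 0" --pt "0 0 -0.06 0 0 0" --pt "0 0 -0.06 0 0 0"

```text
time_s: 12.83
eef_pos: [0.4801, 0.2258, 0.1613]
tcp_rot: [[0.999, 0.033, 0.001], [0.033, -0.999, 0.0], [0.001, -0.0, -1.0]]
force: [0.1, -0.5, 0.3]
opening: 0.653
grip_force: 0.0
```

```bash
python3 - <<'E'
from h import *
for n in ('side','scene'):
    im,W=cloud(n)
    if n=='side': cv2.imwrite('pics/i.png',cv2.resize(im[150:330,120:360],(720,540)))
    W=W.reshape(-1,3); W=W[np.isfinite(W).all(1)]
    for y in (.22,-.13):
        s=W[(abs(W[:,1]-y)<.08)&(W[:,0]>.46)&(W[:,0]<.78)&(W[:,2]>.055)&(W[:,2]<.075)]
        print(n,cv2.minAreaRect((s[:,:2]*1000).astype(np.float32)),np.percentile(s,[2,50,98],axis=0)[:,0])
    for y in (.15,.3):
        q=W[(abs(W[:,1]-y)<.015)&(W[:,0]>.6)&(W[:,0]<.78)&(W[:,2]>.028)&(W[:,2]<.045)];print(y,np.percentile(q[:,0],5))
E
```

```text
side ((642.7925415039062, 228.613525390625), (112.70629119873047, 102.00537109375), 2.0699350833892822) [0.58746345 0.63743349 0.69519003]
side ((531.3744506835938, -125.95713806152344), (111.52421569824219, 105.2378921508789), 1.5369991064071655) [0.47593044 0.52701142 0.58321123]
0.15 0.7049425858062472
0.3 0.694900546702725
scene ((641.7923583984375, 228.6063690185547), (114.4394302368164, 105.6093521118164), 1.2349927425384521) [0.58630299 0.63606799 0.69572166]
scene ((529.180908203125, -128.05380249023438), (116.29579162597656, 101.78678131103516), 1.20559561252594) [0.47505778 0.52481532 0.58254952]
0.15 0.7018561107554371
0.3 0.6940227950065583
```

View pics/i.png

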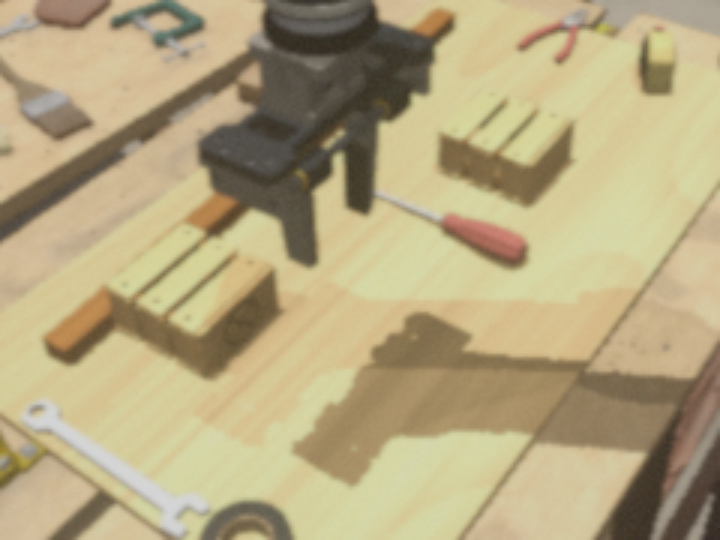

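The marked crate's rim is at x≈0.697, against the batten face at about 0.698. The mark shows near (245,315), the other crate lies where it fell, and the arm is clear.

```bash
python3 -c "
from bench import workorder
print(workorder.hand_in())"
```

```text
the job is handed in; nothing more can be done
None
```

Both crates are tipped onto their far sides, the marked left one is pushed up against the batten (rim within a few mm by camera), the other lies where it fell, and the job is handed in; no verdict came back.

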